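Build the specimen rest and bed the fossil in its foam cradle

ROBOT

A 6-joint arm with a two-finger parallel gripper is mounted at the origin on the work surface. World frame = base frame: x ahead of the robot, y to its left, z up, the work surface at z = 0. Lengths are in m, angles in rad, forces in N, time in s.
With the tool pointing down it reaches from about 0.375 to 0.825 m from the base axis. Payload 5.5 kg.
Tool frame: the origin (TCP) lies midway between the tips of the shut fingers; the grasp point (between the pads) lies 19 mm behind it (env.grip_point_offset is the distance from the TCP to the grasp point, in m); z points along the fingers, y is the line along which they close (so a half turn about z gives the same grasp; the last joint's range is limited). The gripper opens to 85 mm and grips with 20 to 120 N. Pads are 22 mm wide; open, the fingers measure 114 mm over their backs; the gripper's body (76 mm by 85 mm) begins 54 mm behind the grasp point. The pads swing forward as they close: fully open they stand 13 mm farther back than shut.
Start: joints at [-1.21, 0.314, -0.047, 1.21, 0, 1.571], TCP at [0.212, -0.561, 0.231] pointing down, gripper open.
Joint ranges: [-2.67, 2.67], [-0.69, 1.73], [-1.03, 1.25], [-2.08, 2.16], [-1.42, 1.45], [-3.14, 3.14]. Speed limits (rad/s): [2.39, 2.39, 3.01, 3.14, 3.14, 3.14].

INTERFACE

Orientations are given as a unit quaternion [w, x, y, z].
In Python, from bench import sense, viewer, workorder, look_for, spot_point, env gives the robot as it stands. The module is installed in compiled form; this text tells all that it offers.
- The arm moves only by the tool move_tool, called after "Call:" as name(argument=value, ...) on one line, values as JSON. Schema: {"type":"object","properties":{"steps":{"type":"string"},"aperture":{"type":"number"},"clamp_n":{"type":"number"},"only":{"type":"string"},"quiet":{"type":"boolean"},"lines":{"type":"string"}},"required":["steps"],"additionalProperties":false}. steps is a string of 1 to 8 rows, parted by semicolons, with the numbers parted by commas; each row has 6 numbers: dx, dy, dz in units of 100 mm, then a rotation vector rx, ry, rz in units of 0.05 rad; each row is the pose to reach, as a shift and turn from the pose commanded when the call began, along the tool's axes at that moment; what a row does not reach only later rows make up. A row lasts 1/8 s, in which the tool goes at most 0.0625 m and 0.188 rad, less where a joint would pass 70% of its speed; a pose out of reach is approached as far as the arm can. aperture is the opening from 0.0 (shut) to 1.0 (fully open), set as the call begins (left out keeps the last). The fingers move at their own pace and stop on an object; clamp_n is the grip in N (left out, the last holds). Time passes only in rows, so rows that do not move let the fingers close. The tool returns the time, the measured TCP pose, the force, the opening and the grip force at its end. only (a regular expression) keeps the lines of the reply that match it, lines (a string "A,B") keeps lines A to B, and quiet returns only ok. Input that does not fit is refused with a message, and nothing moves.
- sense(): the state, without advancing time (a new reading comes with each control period).
- viewer.camera(name): name is "scene" or "top"; returns the picture (400x640x3 uint8, blue, green, red); there is no depth.
- viewer.calibration(name): a dict with "fx", "fy", "cx", "cy" (pixels), "world_from_camera" (4x4, takes a point from camera to world coordinates). Camera axes: x right, y up, looking along -z (the intrinsics and any distortion apply to the point x, -y, -z); pixel columns grow to the right and rows downward; lengths in m; the calibration is good to about 2 mm. A picture is of the moment at which its call begins. calibration takes no time and is no camera call.
- workorder.job_done(): hands the job in; it is judged then, once.
Trained networks look in the newest picture that a camera, given by its name, has taken for a name from the list of things; names that differ only in an ending like _2 or _b are one class to them, and where a whole thing is asked for, a point or a joint stands for the part that bears it (a point fixed in the world has none). Each returns a list of dicts, best first, with "score" (0 to 1); they miss things now and then, are a little off and sometimes report something else, mostly with a low value. They report only what shows in the picture. A call takes as long as a camera call. They do not tell look-alikes from the thing itself.
- look_for(label, camera): "centre" ([column, row] in pixels, amid what is visible of it).
- spot_point(label, camera): "centre" ([column, row] in pixels: a listed point, or the origin of a listed thing).
The state is a dict: "clock": time; "qpos": joint angles; "qd": joint speeds; "joint_efforts": joint torques, N m; "position": TCP position; "ee_rot": TCP orientation; "contact_force": force on the tool from outside, world axes, zero at the start; "torque": the same for the moment, N m; "finger_gap": opening from 0.0 (shut) to 1.0 (fully open); "finger_force": force on a finger pad.
Only numpy, scipy, OpenCV 4.12 (cv2) and the standard library are available. Lean on these libraries where they do the work, as an engineer would, in place of code of your own. Each camera call takes 0.05 s, during which the arm holds its last target. There are 200 camera calls.

TASK

Build a rest for the fossil on the steel plate: first the long wooden board on the plate, then the short wooden board on that, then the foam cradle with its cutout upward, each centred on the one below with their long sides in line. Then set the fossil block, fossil side up, into the cradle's cutout and press it gently fully home. Let go of everything and leave the bottle, the jar and the brush where they are.

Things in the scene. Friction and masses are not known exactly. Their poses are not given: they have to be found in the camera images.
- plate: Flat steel plate fixed to the bench, the bottom of the stack: 90 (x) by 170 (y) by 10 mm thick. Origin at the centre of its underside, on the bench; z up, y along its long side. Its place and yaw differ from start to start.
- long_board: Loose light wooden board, the longer of the two: 66 (x) by 156 (y) by 20 mm thick, about 0.13 kg, lying flat on the bench. Origin at the centre of its underside, z up, y along its long side.
- short_board: Loose light wooden board, the shorter of the two: 62 (x) by 118 (y) by 20 mm thick, about 0.09 kg, lying flat on the bench. Origin at the centre of its underside, z up, y along its long side.
- cradle: Loose block of firm dark grey foam (does not yield), 58 (x) by 96 (y) by 28 mm tall, about 0.09 kg. In the middle of its top is a rectangular cutout, 38 (x) by 58 (y) mm and 14 mm deep, with a bevelled rim and a paler grey floor. Origin at the centre of its underside, z up, y along its long side; the cutout's floor is at z = 14 mm, its mouth at 28 mm.
- fossil: Loose block of pale brown stone, a dark spiral fossil on its top (1 mm proud): 34 (x) by 54 (y) by 36 mm tall, 0.14 kg, standing fossil side up. Fits the cradle's cutout with 2 mm to spare on each side, long side along long side, either way round, entering without force; fully home it stands 22 mm out of the foam. Origin at the centre of its underside, z up, y along its long side.
- bottle: Bystander: white plastic bottle standing on the bench, 60 mm in diameter, 150 mm tall, origin at the centre of its underside. Leave alone.
- jar: Bystander: small amber glass jar with a black lid, 52 mm in diameter, 55 mm tall, origin at the centre of its underside. Leave alone.
- brush: Bystander: brush lying on the bench, 170 mm long, origin at about its middle, x along its length, handle to -x; at most about 25 mm tall. Leave alone.
There are look-alikes about, which are no part of the job. Of the things that look like the fossil, take the one that is farthest to the robot's right at the start. Leave any orange or yellow look-alike of the plate alone.

How it is judged:
On the way, in this order (a step that is already met when the one before it is completed fails the run):
1. the long board lies on the steel plate, centred and in line with it, let go (horizontal distance between long_board and plate below 0.012 m and z of long_board in the frame of plate between 0.007 and 0.013 m and angle between the y axis of long_board and the y axis of plate, either way round below 0.17 rad and angle between long_board's own z axis and vertical below 0.06 rad and contact force between the fingers and long_board below 0.05 N and linear speed of long_board below 0.02 m/s), for 0.2 s.
2. the short board lies on the long board, centred and in line, let go (horizontal distance between short_board and long_board below 0.012 m and z of short_board in the frame of long_board between 0.017 and 0.023 m and angle between the y axis of short_board and the y axis of long_board, either way round below 0.17 rad and angle between short_board's own z axis and vertical below 0.06 rad and contact force between the fingers and short_board below 0.05 N and linear speed of short_board below 0.02 m/s), for 0.2 s.
3. the foam cradle lies on the short board, cutout up, centred and in line, let go (horizontal distance between cradle and short_board below 0.012 m and z of cradle in the frame of short_board between 0.017 and 0.023 m and angle between the y axis of cradle and the y axis of short_board, either way round below 0.17 rad and angle between cradle's own z axis and vertical below 0.06 rad and contact force between the fingers and cradle below 0.05 N and linear speed of cradle below 0.02 m/s), for 0.2 s.
4. the fossil block sits fully down in the cutout, fossil side up, let go (horizontal distance between fossil and cradle below 0.006 m and z of fossil in the frame of cradle between 0.011 and 0.0165 m and angle between the y axis of fossil and the y axis of cradle, either way round below 0.17 rad and angle between fossil's own z axis and vertical below 0.06 rad and contact force between the fingers and fossil below 0.05 N and linear speed of fossil below 0.02 m/s), for 0.2 s.
At the end, for the whole second after the job is handed in: Plate, long board, short board, cradle stacked: flat (height within 3 mm, tilt < 0.06 rad), each centre within 12 mm of the one below, in line within 0.17 rad. Fossil upright in the cutout, in line, within 2.5 mm of its floor and 6 mm of its centre. All released, at rest (all of step 1 and all of step 2 and all of step 3 and all of step 4 and angular speed of each of long_board, short_board, cradle, fossil below 0.1 rad/s); the robot touches nothing.
It fails at once if the fossil block is pressed or dropped hard into or onto the cradle (over 45 N) (contact force between fossil and cradle above 45 N).
It fails at once if the bottle is shifted by more than 20 mm or tipped (distance of bottle from where it was at the start of the episode above 0.02 m or angle between bottle's own z axis and vertical above 0.3 rad).
It fails at once if the jar is shifted by more than 20 mm or tipped (distance of jar from where it was at the start of the episode above 0.02 m or angle between jar's own z axis and vertical above 0.3 rad).
It fails at once if the brush is shifted by more than 20 mm (distance of brush from where it was at the start of the episode above 0.02 m).
It also fails if it takes over 115 s, if anything falls off the work surface, if the arm or the gripper's body presses on something with over 40 N, if the wrist force passes 120 N, or if a joint passes its speed limit or range.

## Working session

There is one attempt and no reset: what is moved stays moved. The work goes in short steps, Python scripts to look and compute and a tool call to move; the robot and the scene stay as the last step left them, time stands still between calls to the robot, and variables do not carry over. Pictures are saved under pics/ and viewed, at most 14 in all, crops included, and the job is handed in when it is done.

```bash
mkdir -p pics; ls; python3 - <<'E'
from bench import sense, viewer, look_for, spot_point, env
import cv2, numpy as np
for c in("scene","top"):
    im=viewer.camera(c); cv2.imwrite(f"pics/{c}0.png",im)
    k=viewer.calibration(c); print(c,{a:(np.round(b,4).tolist()) for a,b in k.items()})
    for l in["plate","long_board","short_board","cradle","fossil"]:
        print(l,[(np.round(d["centre"]).tolist(),round(d["score"],2)) for d in spot_point(l,c)])
s=sense();print(s["clock"],s["position"],s["ee_rot"],env.grip_point_offset)
E
```

```text
pics
scene {'fx': 374.0184, 'fy': 374.0184, 'cx': 321.759, 'cy': 199.6737, 'world_from_camera': [[-0.3134, -0.7752, 0.5485, 1.1248], [0.9496, -0.2541, 0.1834, 0.1875], [-0.0028, 0.5784, 0.8158, 0.8655], [0.0, 0.0, 0.0, 1.0]]}
plate [([182.0, 144.0], 0.92), ([246.0, 127.0], 0.68), ([223.0, 193.0], 0.67)]
long_board [([418.0, 251.0], 0.63)]
short_board [([315.0, 220.0], 0.78), ([388.0, 190.0], 0.27)]
cradle [([285.0, 161.0], 0.59)]
fossil [([387.0, 192.0], 0.71), ([418.0, 167.0], 0.65), ([421.0, 196.0], 0.62)]
top {'fx': 445.8413, 'fy': 445.8413, 'cx': 324.7616, 'cy': 199.042, 'world_from_camera': [[-0.0232, 0.9983, -0.0543, 0.4558], [-0.9997, -0.0234, -0.0036, -0.0226], [-0.0048, 0.0542, 0.9985, 1.5756], [0.0, 0.0, 0.0, 1.0]]}
plate [([402.0, 181.0], 0.88), ([415.0, 256.0], 0.79), ([460.0, 213.0], 0.68)]
long_board [([241.0, 182.0], 0.98)]
short_board [([321.0, 181.0], 0.71)]
cradle [([370.0, 224.0], 0.79)]
fossil [([252.0, 227.0], 0.75), ([274.0, 225.0], 0.51), ([252.0, 257.0], 0.46), ([238.0, 182.0], 0.4)]
0.6 [ 0.21179381 -0.56135636  0.23129907] [-1.59650454e-05  9.83773248e-01  1.79416265e-01  8.98153082e-06] 0.0187
```

```bash
python3 - <<'E'
import cv2
a=cv2.imread("pics/top0.png")[120:320,180:520]; cv2.imwrite("pics/top0c.png",cv2.resize(a,(800,471),interpolation=cv2.INTER_CUBIC))
a=cv2.imread("pics/scene0.png")[80:330,130:490]; cv2.imwrite("pics/scene0c.png",cv2.resize(a,(800,556),interpolation=cv2.INTER_CUBIC))
E
```

```text
(no output)
```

View pics/top0c.png

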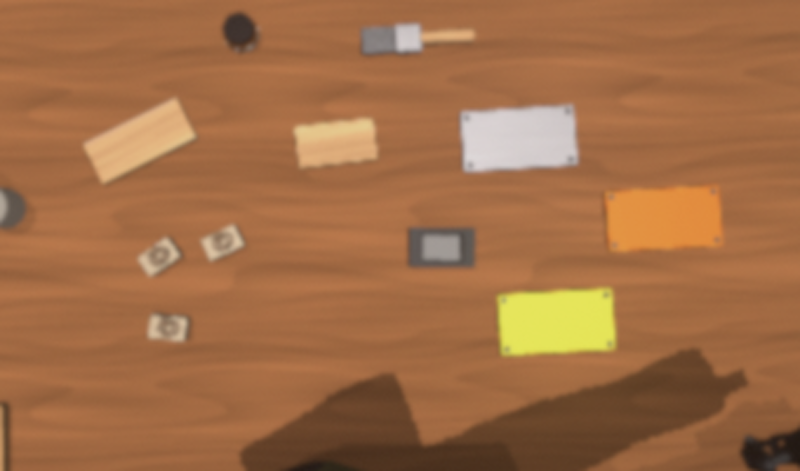

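View pics/scene0c.png

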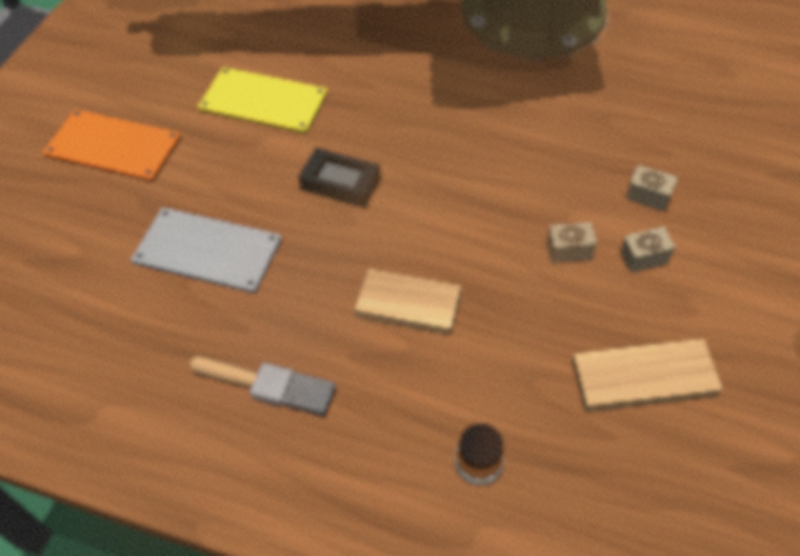

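The top crop shows plate (grey, full-image px 402,181), cradle (368,225), short board (322,181), long board (239,181). There are three fossil look-alikes at (248,229), (274,223) and (251,259). Image right is the robot's right (−y), so the one at (274,223) fits. I'll confirm it in an enlarged crop while measuring.

```bash
cat > h.py <<'E'
import cv2, numpy as np
from bench import sense, viewer, env
from scipy.spatial.transform import Rotation as R
def ray(c,px):
    k=viewer.calibration(c);T=np.array(k["world_from_camera"])
    d=T[:3,:3]@[(px[0]-k["cx"])/k["fx"],-(px[1]-k["cy"])/k["fy"],-1]
    return T[:3,3],d
def at(c,px,z):
    o,d=ray(c,px); return o+d*(z-o[2])/d[2]
def tri(p1,p2):
    (a,d),(b,e)=ray("top",p1),ray("scene",p2)
    s=np.linalg.lstsq(np.c_[d,-e],b-a,rcond=None)[0]
    P,Q=a+d*s[0],b+e*s[1]; return (P+Q)/2,np.linalg.norm(P-Q)
def blob(im,seed,half=45,n=6,bg=None,f=0.5):
    """contour of blob of the seed's colour, full-image subpixel coordinates"""
    x,y=map(int,np.round(seed)); x0,y0=x-half,y-half
    c=im[max(y0,0):y+half,max(x0,0):x+half]; x0=max(x0,0);y0=max(y0,0)
    u=cv2.resize(c,None,fx=n,fy=n,interpolation=cv2.INTER_CUBIC).astype(float)
    s=im[y-2:y+3,x-2:x+3].reshape(-1,3).mean(0)
    b=np.median(c.reshape(-1,3),0) if bg is None else np.array(bg,float)
    m=((u-b)@(s-b)/((s-b)@(s-b))>f).astype(np.uint8)
    m=cv2.morphologyEx(m,cv2.MORPH_OPEN,np.ones((9,9)))
    cs,_=cv2.findContours(m,cv2.RETR_EXTERNAL,cv2.CHAIN_APPROX_NONE)
    q=((x-x0+.5)*n,(y-y0+.5)*n)
    k=max(cs,key=lambda k:cv2.pointPolygonTest(k,q,True))
    return (k[:,0,:]+.5)/n-.5+[x0,y0]
def rect(c,cont,z):
    """world rectangle of contour on plane z: centre, sizes, yaw of LONG side"""
    w=np.array([at(c,p,z)[:2] for p in cont],np.float32)*1000
    (cx,cy),(a,b),t=cv2.minAreaRect(w)
    if a<b:a,b,t=b,a,t+90
    return np.round([cx,cy,a,b],1),round((t+90)%180-90,1)
def tip():
    s=sense();r=R.from_quat(np.roll(s["ee_rot"],-1));return np.array(s["position"]),r
def go(x,y,z,yawline=None,gp=False):
    """tool-axis shift and turn to TCP x,y,z (mm), finger line (tool y) along yawline deg"""
    p,r=tip(); d=r.inv().apply(np.array([x,y,z])/1000-p)
    print("at mm",np.round(p*1000,1),"shift tool",np.round(d,4),end=" ")
    if yawline is not None:
        t=np.radians(yawline); Y=np.array([np.cos(t),np.sin(t),0])
        if r.apply([0,1,0])@Y<0:Y=-Y
        Z=np.array([0,0,-1]);M=R.from_matrix(np.c_[np.cross(Y,Z),Y,Z])
        print("rot",np.round((r.inv()*M).as_rotvec(),4),"q6",round(sense()["qpos"][5],2),end="")
    print()
E
cat > m.py <<'E'
from h import *
T=cv2.imread("pics/top0.png");S=cv2.imread("pics/scene0.png")
seeds=dict(plate=((402,181),(222,193),10),long_board=((239,181),(418,248),20),short_board=((322,181),(315,216),20),cradle=((368,225),(282,158),28),fossil=((274,223),(387,186),36))
for k,(t,s,z) in seeds.items():
    if k in("cradle",): # use pale floor in both views
        ct,cs=blob(T,t,12),blob(S,s,12)
        co=blob(T,(357,225),30,bg=(60,100,160)); print("outer",rect("top",co,.028))
    else: ct,cs=blob(T,t,bg=None),blob(S,s)
    mt=[np.mean(cv2.boxPoints(cv2.minAreaRect(ct.astype(np.float32))),0),np.mean(cv2.boxPoints(cv2.minAreaRect(cs.astype(np.float32))),0)]
    P,e=tri(*mt)
    print(k,"tri mm",np.round(P*1000,1),"miss",round(e*1000,1),"top rect",rect("top",ct,z/1000 if k!="cradle" else .014),"scene",rect("scene",cs,z/1000 if k!="cradle" else .014))
a=T[200:280,225:305];b=S[150:230,360:440]
cv2.imwrite("pics/fos.png",cv2.resize(np.hstack([a,b]),(800,400),interpolation=cv2.INTER_CUBIC))
E
python3 m.py
```

```text
plate tri mm [ 608.4 -284.7    9.6] miss 1.2 top rect (array([ 608.1, -284. ,  171.5,   91.8]), -87.7) scene (array([ 608.1, -284.1,  169.7,   90.6]), -87.8)Traceback (most recent call last):
  File "m.py", line 11, in <module>
    print(k,"tri mm",np.round(P*1000,1),"miss",round(e*1000,1),"top rect",rect("top",ct,z/1000 if k!="cradle" else .014),"scene",rect("scene",cs,z/1000 if k!="cradle" else .014))
                                                                                                                                 ~~~~^^^^^^^^^^^^^^^^^^^^^^^^^^^^^^^^^^^^^^^^^^^^
  File "h.py", line 29, in rect
    w=np.array([at(c,p,z)[:2] for p in cont],np.float32)*1000
                ~~^^^^^^^
  File "h.py", line 9, in at
    o,d=ray(c,px); return o+d*(z-o[2])/d[2]
        ~~~^^^^^^
  File "h.py", line 5, in ray
    k=viewer.calibration(c);T=np.array(k["world_from_camera"])
ValueError: time passes only in moves, steps and waits
```

```bash
sed -i 's/^def ray(c,px):/K={c:viewer.calibration(c) for c in ("top","scene")}\ndef ray(c,px):/; s/k=viewer.calibration(c);T=/k=K[c];T=/' h.py; python3 m.py
```

```text
plate tri mm [ 608.4 -284.7    9.6] miss 1.2 top rect (array([ 608.1, -284. ,  171.5,   91.8]), -87.7) scene (array([ 608.1, -284.1,  169.7,   90.6]), -87.8)
long_board tri mm [617.3 283.1  21.9] miss 0.6 top rect (array([617.6, 283.1, 156.3,  67.7]), -64.9) scene (array([615.8, 282.6, 156. ,  67.6]), -64.5)
short_board tri mm [607.8 -10.4  20.9] miss 1.2 top rect (array([607.8,  -9.8, 122.3,  64.7]), -84.7) scene (array([607. , -10.2, 118.4,  62.3]), -84.8)
outer (array([ 448. , -162.1,   98.3,   57.6]), 88.7)
cradle tri mm [ 447.5 -162.4   19.5] miss 1.0 top rect (array([ 447.3, -162.5,   51.8,   34.9]), 88.3) scene (array([ 443.2, -165.1,   52.1,   28.6]), 88.9)
fossil tri mm [462.4 160.5  35.4] miss 0.1 top rect (array([462.4, 160.4,  59.8,  39.9]), -64.7) scene (array([462.6, 160.2,  58.9,  42. ]), -65.7)
```

View pics/fos.png

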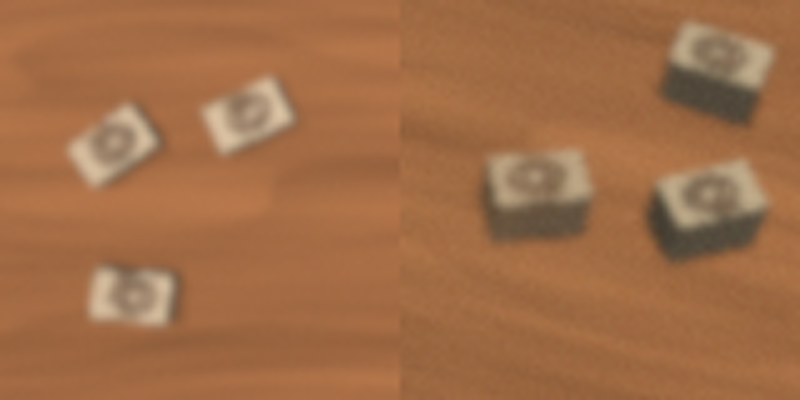

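The enlarged crop confirms it: of the three blocks, the upper-right one at top px (274,222), world y = 0.160, is farthest to the robot's right. Triangulated heights agree with the text. Next I grasp the long board.

```bash
python3 -c "
from h import *
go(617,283,120,25.1)"
```

```text
at mm [ 211.8 -561.4  231.3] shift tool [ 0.6772 -0.647   0.1113] rot [-0.      0.      1.4935] q6 1.57
```

Careful with the scale: shifts go in units of 100 mm and turns go in units of 0.05 rad. That gives: -0.32 m is -3.2, 0.32 m is 3.2, -1 rad is -20.

```bash
sed -i 's/if r.apply(\[0,1,0\])@Y<0:Y=-Y/if Y[0]*x+Y[1]*y<0:Y=-Y  # keeps q6 near 1.57/' h.py; python3 -c "
from h import *
go(617,283,120,25.1)"
```

```text
at mm [ 211.8 -561.4  231.3] shift tool [ 0.6772 -0.647   0.1113] rot [-0.     -0.     -1.6481] q6 1.57
```

Call:
move_tool(steps="0.4,-0.4,0,0,0,-3;0.8,-0.8,0,0,0,-6;1.2,-1.2,0,0,0,-9;1.6,-1.6,0,0,0,-12;2,-2,0,0,0,-15;2.4,-2.4,0,0,0,-18;2.8,-2.8,0,0,0,-20;3.2,-3.2,0,0,0,-22", aperture=1.0)

```text
clock: 1.6
position: [0.3989, -0.1474, 0.2317]
ee_rot: [0.001, 0.744, 0.668, 0.0]
contact_force: [0.3, 0.6, -0.2]
finger_gap: 1.0
finger_force: 0.0
```

```bash
python3 -c "
from h import *
go(617,283,120,25.1)"
```

```text
at mm [ 398.9 -147.4  231.7] shift tool [0.4512 0.1708 0.1117] rot [ 0.0011  0.0006 -0.545 ] q6 1.32
```

Call:
move_tool(steps="0.5,0.2,0.1,0,0,-1.4;1.1,0.4,0.3,0,0,-2.8;1.7,0.6,0.5,0,0,-4.2;2.3,0.85,0.7,0,0,-5.6;2.9,1.1,0.9,0,0,-7.2;3.5,1.3,1.1,0,0,-8.8;4,1.5,1.1,0,0,-10;4.51,1.71,1.11,0.02,0,-10.9", aperture=1.0)

```text
clock: 2.6
position: [0.6154, 0.2773, 0.1198]
ee_rot: [-0.0, 0.537, 0.844, -0.001]
contact_force: [0.2, -0.1, 1.6]
finger_gap: 1.002
finger_force: 0.0
```

Call:
move_tool(steps="0,0,0,0,0,0;0,0,0,0,0,0")

```text
clock: 2.85
position: [0.6144, 0.2752, 0.1199]
ee_rot: [-0.001, 0.538, 0.843, -0.001]
contact_force: [0.5, 0.1, -0.9]
finger_gap: 0.998
finger_force: 0.0
```

```bash
python3 -c "
from h import *
go(617,283,0,25.1)"
```

```text
at mm [614.4 275.2 119.9] shift tool [0.006  0.0059 0.1199] rot [-0.0023  0.0001 -0.0028] q6 1.56
```

Call:
move_tool(steps="0.06,0.06,0.5,0,0,0;0.06,0.06,0.9,0,0,0;0.06,0.06,1.2,0,0,0;0.06,0.06,1.2,0,0,0")

```text
clock: 3.35
position: [0.6151, 0.2808, -0.0015]
ee_rot: [-0.002, 0.539, 0.843, -0.003]
contact_force: [0.8, -0.3, 0.3]
finger_gap: 1.003
finger_force: 0.0
```

```bash
python3 -c "
from h import *
go(617,283,0,25.1)"
```

```text
at mm [615.1 280.8  -1.5] shift tool [ 0.0013  0.0026 -0.0015] rot [-0.0064 -0.0001 -0.0049] q6 1.57
```

Call:
move_tool(steps="0.013,0.02,0,-0.12,0,0;0.013,0.02,0,-0.12,0,0;0.013,0.02,0,-0.12,0,0;0.013,0.02,0,-0.12,0,0;0.013,0.02,0,-0.12,0,0;0.013,0.02,0,-0.12,0,0", aperture=0.0, clamp_n=40)

```text
clock: 4.1
position: [0.6206, 0.2859, 0.003]
ee_rot: [0.002, 0.538, 0.843, 0.004]
contact_force: [-0.4, -2.1, 8.0]
finger_gap: 0.759
finger_force: 45.9
```

```bash
python3 -c "
from h import *
go(617,283,0,25.1)"
```

```text
at mm [620.6 285.9   3. ] shift tool [-0.0011 -0.0045  0.0029] rot [ 0.0085  0.0003 -0.0033] q6 1.57
```

In the tool's units: -0.1 m is -1, -0.06 m is -0.6.

Call:
move_tool(steps="0,0,-0.2,0,0,0;0,0,-0.6,0,0,0;0,0,-1,0,0,0;0,0,-1,0,0,0")

```text
clock: 4.6
position: [0.6217, 0.2867, 0.1062]
ee_rot: [0.003, 0.538, 0.843, 0.006]
contact_force: [0.3, -0.5, -0.9]
finger_gap: 0.761
finger_force: 45.0
```

```bash
python3 -c "
from h import *
im=viewer.camera('top');cv2.imwrite('pics/t1.png',im)
c=blob(im,(239,181)) 
print(rect('top',c,.115))
go(608.3,-284.3,100,2.3)"
```

```text
(array([609.8, 269.9, 365.9, 143.1]), 27.6)
at mm [620.3 286.1 103.7] shift tool [-0.5122 -0.2513  0.001 ] rot [ 0.0099 -0.0023  0.395 ] q6 1.57
```

In the tool's units: -0.4 m is -4, -0.35 m is -3.5, 0.32 rad is 6.4.

Call:
move_tool(steps="-0.5,-0.25,0,0,0,0.8;-1,-0.5,0,0,0,1.6;-1.5,-0.74,0,0,0,2.4;-2,-0.98,0,0,0,3.2;-2.5,-1.22,0,0,0,4;-3,-1.47,0,0,0,4.8;-3.5,-1.71,0,0,0,5.6;-4,-1.96,0,0,0,6.4")

```text
clock: 5.65
position: [0.6083, -0.1616, 0.0983]
ee_rot: [0.0, 0.666, 0.746, 0.002]
contact_force: [1.6, 0.6, -0.6]
finger_gap: 0.756
finger_force: 44.9
```

```bash
python3 -c "
from h import *
go(608.3,-284.3,60,2.3)"
```

```text
at mm [ 608.3 -161.6   98.3] shift tool [-0.122 -0.014  0.038] rot [ 0.0029 -0.0028  0.0736] q6 1.2
```

In the tool's units: -0.122 m is -1.22, -0.09 m is -0.9, 0.074 rad is 1.48.

Call:
move_tool(steps="-0.5,-0.06,0.1,0,0,0.6;-0.9,-0.1,0.3,0,0,1;-1.22,-0.14,0.38,0.06,-0.06,1.48;-1.22,-0.14,0.38,0.06,-0.06,1.48;-1.22,-0.14,0.38,0.06,-0.06,1.48")

```text
clock: 6.28
position: [0.609, -0.2821, 0.0603]
ee_rot: [-0.0, 0.692, 0.722, 0.0]
contact_force: [0.4, 0.4, -0.9]
finger_gap: 0.76
finger_force: 44.9
```

```bash
python3 -c "
from h import *
go(608.3,-284.3,13,2.3)"
```

```text
at mm [ 609.  -282.1   60.3] shift tool [-0.0022 -0.0008  0.0473] rot [ 0.0004 -0.0004  0.001 ] q6 1.1
```

In the tool's units: 0.047 m is 0.47, 0.043 m is 0.43.

Call:
move_tool(steps="-0.02,-0.01,0.2,0,0,0;-0.02,-0.01,0.35,0,0,0;-0.02,-0.01,0.43,0,0,0;-0.02,-0.01,0.47,0,0,0;-0.02,-0.01,0.47,0,0,0")

```text
clock: 6.9
position: [0.6089, -0.2847, 0.0141]
ee_rot: [0.001, 0.692, 0.722, 0.0]
contact_force: [-0.0, 0.6, -0.6]
finger_gap: 0.759
finger_force: 44.9
```

```bash
python3 -c "
from h import *
go(608.3,-284.3,13,2.3)"
```

```text
at mm [ 608.9 -284.7   14.1] shift tool [ 0.0005 -0.0006  0.0011] rot [0.0016 0.0008 0.0011] q6 1.09
```

In the tool's units: 0.002 m is 0.02.

Call:
move_tool(steps="0,0,0.02,0,0,0;0,0,0.02,0,0,0;0,0,0.02,0,0,0")

```text
clock: 7.28
position: [0.6095, -0.2851, 0.013]
ee_rot: [0.002, 0.692, 0.721, 0.001]
contact_force: [-0.8, 0.7, 5.3]
finger_gap: 0.76
finger_force: 45.7
```

Call:
move_tool(steps="0,0,0,0,0,0;0,0,0,0,0,0;0,0,0,0,0,0;0,0,-0.4,0,0,0;0,0,-0.9,0,0,0;0,0,-1.1,0,0,0", aperture=1.0)

```text
clock: 8.02
position: [0.6103, -0.2856, 0.1255]
ee_rot: [0.003, 0.692, 0.721, 0.001]
contact_force: [1.2, -0.9, -0.9]
finger_gap: 0.998
finger_force: 0.0
```

```bash
python3 -c "
from h import *
go(607.5,-10.2,120,5.3)"
```

```text
at mm [ 610.3 -285.6  125.5] shift tool [0.2753 0.0084 0.0047] rot [ 0.0056  0.0032 -0.0515] q6 1.09
```

In the tool's units: 0.275 m is 2.75, 0.22 m is 2.2, -0.05 rad is -1.

Call:
move_tool(steps="0.55,0.02,0,0,0,0;1.1,0.04,0,0,0,-0.4;1.65,0.05,0,0,0,-0.6;2.2,0.07,0,0.06,0.04,-0.8;2.75,0.08,0.2,0.1,0.06,-1;2.75,0.08,0.5,0.1,0.06,-1;2.75,0.08,0.65,0.1,0.06,-1")

```text
clock: 8.9
position: [0.6044, -0.009, 0.0553]
ee_rot: [-0.003, 0.674, 0.739, -0.001]
contact_force: [-0.1, -0.0, -0.6]
finger_gap: 0.996
finger_force: 0.0
```

```bash
python3 -c "
from h import *
im=viewer.camera('top');cv2.imwrite('pics/t2.png',im)
c=blob(im,(402,181),bg=(210,205,215)) 
print(rect('top',c,.03)); print(rect('top',blob(im,(402,181)),.03))
go(607.5,-10.2,4,5.3)"
```

```text
(array([ 598.9, -286.1,  314.7,  313.7]), 88.6)
(array([ 606.2, -280.4,  171.1,   93.5]), -87.5)
at mm [603.6  -9.7  53.8] shift tool [-0.001   0.0042  0.0498] rot [-0.0073 -0.0024 -0.0012] q6 1.46
```

In the tool's units: 0.05 m is 0.5, 0.045 m is 0.45, -0.007 rad is -0.14.

Call:
move_tool(steps="-0.01,0.04,0.3,-0.14,0,0;-0.01,0.04,0.45,-0.14,0,0;-0.01,0.04,0.5,-0.14,0,0;-0.01,0.04,0.5,-0.14,0,0")

```text
clock: 9.45
position: [0.6095, -0.0107, 0.0071]
ee_rot: [0.0, 0.674, 0.738, 0.002]
contact_force: [0.2, 0.9, 0.7]
finger_gap: 1.003
finger_force: 0.0
```

```bash
python3 - <<'E'
from h import *
im=cv2.imread('pics/t2.png')[145:215,350:455]
cv2.imwrite('pics/t2c.png',cv2.resize(im,(630,420),interpolation=cv2.INTER_CUBIC))
go(607.5,-10.2,3,5.3)
E
```

```text
at mm [609.5 -10.7   7.1] shift tool [ 0.0006 -0.002   0.0041] rot [ 0.0036 -0.0021 -0.0021] q6 1.46
```

View pics/t2c.png

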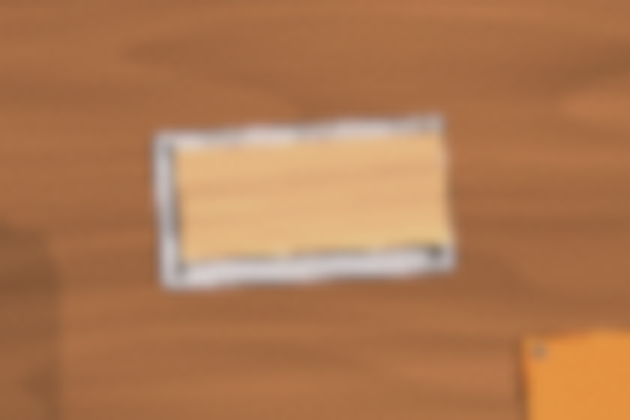

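The crop shows the long board on the grey plate, at crop px (180–445, 135–260), in line. Its margins fit a centred board once parallax is allowed for. I'll measure this and close on the short board.

```bash
python3 - <<'E'
from h import *
im=cv2.imread('pics/t2.png')
n=6;u=cv2.resize(im[145:215,350:455],None,fx=n,fy=n,interpolation=cv2.INTER_CUBIC)
h,s,v=cv2.split(cv2.cvtColor(u,cv2.COLOR_BGR2HSV))
print(u[200,300],u[270,300],u[330,300],u[200,80])
m=((v>198)&(s>60)).astype(np.uint8);m[330:]=0
m=cv2.morphologyEx(m,cv2.MORPH_OPEN,np.ones((15,15)))
c=max(cv2.findContours(m,0,1)[0],key=cv2.contourArea)[:,0]
print(rect('top',(c+.5)/n-.5+[350,145],.03))
E
```

```text
[127 179 227] [200 202 209] [ 71 113 172] [ 68 107 163]
(array([ 609.4, -286.3,  156.8,   66.7]), -87.6)
```

Call:
move_tool(steps="0.006,-0.02,0.04,0.06,0,0;0.006,-0.02,0.04,0.06,0,0;0.006,-0.02,0.04,0.06,0,0;0.006,-0.02,0.04,0.06,0,0;0.006,-0.02,0.04,0.06,0,0;0.006,-0.02,0.04,0.06,0,0", aperture=0.0, clamp_n=40)

```text
clock: 10.2
position: [0.6077, -0.0099, 0.0034]
ee_rot: [-0.0, 0.674, 0.739, 0.001]
contact_force: [-1.2, -0.4, 6.5]
finger_gap: 0.716
finger_force: 44.8
```

```bash
python3 -c "
from h import *
go(607.5,-10.2,4,5.3)"
```

```text
at mm [607.7  -9.9   3.4] shift tool [-0.0003 -0.0003 -0.0006] rot [ 0.0014 -0.0021 -0.0015] q6 1.46
```

Long board is at (609.4, −286.3), within 2.5 mm of the plate's centre. Now I lift and carry the short board.

In the tool's units: -0.27 m is -2.7, -0.25 m is -2.5, 0.05 rad is 1.

Call:
move_tool(steps="0,0,-0.3,0,0,0;0,0,-0.8,0,0,0;-0.5,0,-1,0,0,0.2;-1,0,-1,0,0,0.4;-1.5,0,-1,0,0,0.6;-2,0,-1,0,0,0.8;-2.5,-0.08,-1,0,0,1;-2.7,-0.08,-1,0,0,1")

```text
clock: 11.2
position: [0.623, -0.2824, 0.1015]
ee_rot: [-0.001, 0.694, 0.72, 0.001]
contact_force: [0.4, -0.2, -1.3]
finger_gap: 0.714
finger_force: 44.1
```

```bash
python3 -c "
from h import *
go(608.8,-285.3,50,2.4)"
```

```text
at mm [ 623.  -282.4  101.5] shift tool [-0.0024 -0.0143  0.0515] rot [-0.0003 -0.0021 -0.0038] q6 1.11
```

In the tool's units: 0.051 m is 0.51, 0.045 m is 0.45, -0.004 rad is -0.08.

Call:
move_tool(steps="-0.02,-0.14,0.2,0,-0.04,-0.08;-0.02,-0.14,0.45,0,-0.04,-0.08;-0.02,-0.14,0.51,0,-0.04,-0.08;-0.02,-0.14,0.51,0,-0.04,-0.08")

```text
clock: 11.7
position: [0.61, -0.2815, 0.051]
ee_rot: [-0.0, 0.691, 0.723, 0.0]
contact_force: [-0.3, 0.1, -0.1]
finger_gap: 0.71
finger_force: 44.1
```

```bash
python3 -c "
from h import *
go(608.8,-285.3,33,2.4)"
```

```text
at mm [ 610.  -281.5   51. ] shift tool [-0.0038 -0.0014  0.018 ] rot [-0.0001 -0.0008  0.0039] q6 1.09
```

In the tool's units: 0.0185 m is 0.185, 0.017 m is 0.17, 0.004 rad is 0.08.

Call:
move_tool(steps="-0.04,-0.014,0.08,0,0,0.08;-0.04,-0.014,0.14,0,0,0.08;-0.04,-0.014,0.17,0,0,0.08;-0.04,-0.014,0.185,0,0,0.08;-0.04,-0.014,0.185,0,0,0.08")

```text
clock: 12.32
position: [0.6087, -0.2862, 0.0334]
ee_rot: [0.0, 0.692, 0.721, 0.0]
contact_force: [-3.0, 1.2, 4.4]
finger_gap: 0.712
finger_force: 44.8
```

```bash
python3 -c "
from h import *
go(608.8,-285.3,32.5,2.4)"
```

```text
at mm [ 608.7 -286.2   33.4] shift tool [0.0009 0.0001 0.0009] rot [ 0.0006 -0.0002 -0.0009] q6 1.09
```

Call:
move_tool(steps="0,0,0,0,0,0;0,0,0,0,0,0;0,0,0,0,0,0;0,0,-0.4,0,0,0;0,0,-0.9,0,0,0;0,0,-1,0,0,0", aperture=1.0)

```text
clock: 13.08
position: [0.6112, -0.2874, 0.137]
ee_rot: [0.003, 0.692, 0.721, 0.001]
contact_force: [0.5, 0.6, -1.0]
finger_gap: 1.0
finger_force: 0.0
```

```bash
python3 -c "
from h import *
go(447.6,-162.3,60,-1.5)"
```

```text
at mm [ 611.2 -287.4  137. ] shift tool [ 0.1319 -0.1588  0.0756] rot [0.0066 0.0027 0.0672] q6 1.09
```

In the tool's units: -0.159 m is -1.59, 0.132 m is 1.32, 0.067 rad is 1.34.

Call:
move_tool(steps="0.4,-0.45,0,0.12,0.06,0.4;0.75,-0.9,0.1,0.12,0.06,0.7;1.1,-1.3,0.4,0.12,0.06,1.1;1.32,-1.59,0.7,0.12,0.06,1.34;1.32,-1.59,0.76,0.12,0.06,1.34;1.32,-1.59,0.76,0.12,0.06,1.34")

```text
clock: 13.82
position: [0.4449, -0.161, 0.0564]
ee_rot: [-0.003, 0.716, 0.698, -0.001]
contact_force: [1.0, -0.1, -0.4]
finger_gap: 1.001
finger_force: 0.0
```

```bash
python3 - <<'E'
from h import *
im=viewer.camera('top');cv2.imwrite('pics/t3.png',im)
n=6;u=cv2.resize(im[145:215,350:455],None,fx=n,fy=n,interpolation=cv2.INTER_CUBIC)
cv2.imwrite('pics/t3c.png',u)
go(447.6,-162.3,6,-1.5)
E
```

```text
at mm [ 445.9 -161.5   57.1] shift tool [-0.0009  0.0019  0.0511] rot [-0.0041 -0.0024  0.0002] q6 1.25
```

View pics/t3c.png

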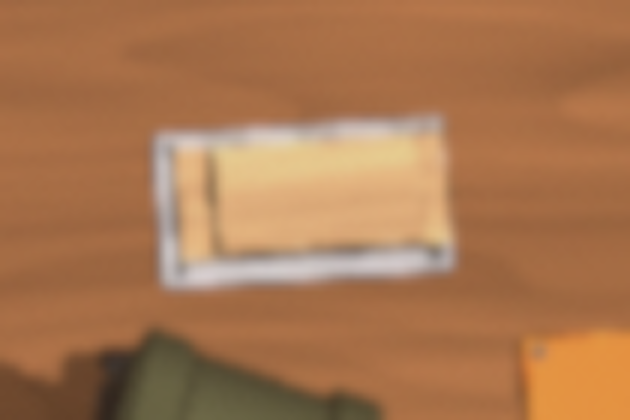

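Short board sits on the long board at crop px (213–427, 138–250), in line. I work out its centre and grasp the cradle.

In the tool's units: 0.051 m is 0.51, 0.045 m is 0.45, -0.004 rad is -0.08.

Call:
move_tool(steps="-0.01,0.02,0.25,-0.08,-0.04,0;-0.01,0.02,0.45,-0.08,-0.04,0;-0.01,0.02,0.51,-0.08,-0.04,0;-0.01,0.02,0.51,-0.08,-0.04,0")

```text
clock: 14.38
position: [0.4471, -0.1622, 0.006]
ee_rot: [-0.001, 0.716, 0.698, -0.0]
contact_force: [0.5, -0.2, -0.1]
finger_gap: 1.003
finger_force: 0.0
```

```bash
python3 - <<'E'
from h import *
for p in[(213,195),(427,187),(317,140),(322,249)]: print(np.round(at('top',((p[0]+.5)/6-.5+350,(p[1]+.5)/6-.5+145),.05)*1000,1))
go(447.6,-162.3,6,-1.5)
E
```

```text
[ 609.4 -225.9   50. ]
[ 611.1 -348.4   50. ]
[ 639.7 -286.4   50. ]
[ 577.  -287.2   50. ]
at mm [ 447.1 -162.2    6. ] shift tool [-0.      0.0005 -0.    ] rot [-0.0009 -0.0008 -0.0001] q6 1.25
```

Call:
move_tool(steps="0,0,0,0,0,0;0,0,0,0,0,0;0,0,0,0,0,0;0,0,0,0,0,0;0,0,0,0,0,0;0,0,0,0,0,0", aperture=0.0, clamp_n=40)

```text
clock: 15.12
position: [0.4472, -0.1621, 0.0067]
ee_rot: [0.0, 0.716, 0.698, 0.0]
contact_force: [-0.3, 1.1, 6.5]
finger_gap: 0.669
finger_force: 43.3
```

```bash
python3 -c "
from h import *
go(447.6,-162.3,6,-1.5)"
```

```text
at mm [ 447.2 -162.1    6.7] shift tool [-0.0002  0.0004  0.0007] rot [ 0.0005 -0.0003  0.0001] q6 1.25
```

Call:
move_tool(steps="0,0,-0.3,0,0,0;0,0,-0.8,0,0,0;0,0,-1.2,0,0,0;-0.3,0.4,-1.2,0,0,-0.4;-0.7,0.9,-1.2,0,0,-0.8;-1,1.3,-1.2,0,0,-1.2;-1.2,1.6,-1.2,0,0,-1.36;-1.2,1.6,-1.2,0,0,-1.36")

```text
clock: 16.12
position: [0.6047, -0.2873, 0.1245]
ee_rot: [-0.001, 0.692, 0.722, -0.0]
contact_force: [0.1, -0.3, -1.4]
finger_gap: 0.669
finger_force: 43.8
```

```bash
python3 -c "
from h import *
go(608.5,-286.5,75,2.4)"
```

```text
at mm [ 604.7 -287.3  124.5] shift tool [0.0006 0.0039 0.0495] rot [-0.001  -0.0008 -0.0007] q6 1.09
```

In the tool's units: 0.05 m is 0.5, 0.045 m is 0.45.

Call:
move_tool(steps="0.005,0.04,0.3,0,0,0;0.005,0.04,0.45,0,0,0;0.005,0.04,0.5,0,0,0;0.005,0.04,0.5,0,0,0")

```text
clock: 16.62
position: [0.6067, -0.285, 0.0755]
ee_rot: [-0.001, 0.692, 0.722, -0.0]
contact_force: [-0.1, -0.1, -0.7]
finger_gap: 0.672
finger_force: 43.7
```

```bash
python3 -c "
from h import *
go(608.5,-286.5,57,2.4)"
```

```text
at mm [ 606.7 -285.    75.5] shift tool [-0.0016  0.0017  0.0185] rot [-0.0017 -0.0012  0.0002] q6 1.09
```

Call:
move_tool(steps="-0.015,0.015,0.08,0,0,0;-0.015,0.015,0.14,0,0,0;-0.015,0.015,0.17,0,0,0;-0.015,0.015,0.19,0,0,0;-0.015,0.015,0.19,0,0,0")

```text
clock: 17.25
position: [0.6085, -0.2866, 0.0568]
ee_rot: [-0.001, 0.692, 0.722, -0.0]
contact_force: [-2.7, 1.8, 2.7]
finger_gap: 0.669
finger_force: 44.3
```

```bash
python3 -c "
from h import *
go(608.5,-286.5,56,2.4)"
```

```text
at mm [ 608.5 -286.6   56.8] shift tool [ 0.0001 -0.      0.0008] rot [-0.0014 -0.0011  0.0001] q6 1.09
```

Cradle is seated (2.7 N at the expected height). I release, retreat, then go for the fossil at (462.5, 160.3), long-side yaw about −65°.

In the tool's units: -0.1 m is -1, -0.08 m is -0.8.

Call:
move_tool(steps="0,0,0,0,0,0;0,0,0,0,0,0;0,0,0,0,0,0;0,0,-0.4,0,0,0;0,0,-0.8,0,0,0;0,0,-1,0,0,0", aperture=1.0)

```text
clock: 18.0
position: [0.61, -0.2873, 0.159]
ee_rot: [0.001, 0.692, 0.722, 0.0]
contact_force: [0.8, 0.6, 0.1]
finger_gap: 0.997
finger_force: 0.0
```

```bash
python3 -c "
from h import *
go(462.5,160.3,100,25)"
```

```text
at mm [ 610.  -287.3  159. ] shift tool [ 0.4535 -0.1286  0.0586] rot [ 0.0015  0.0008 -0.3944] q6 1.09
```

In the tool's units: 0.453 m is 4.53, 0.397 m is 3.97, -0.394 rad is -7.88.

Call:
move_tool(steps="0.57,-0.16,0,0,0,-1;1.14,-0.32,0,0,0,-2;1.7,-0.48,0,0,0,-3;2.27,-0.64,0,0,0,-4;2.84,-0.8,0.1,0,0,-5;3.4,-0.96,0.3,0,0,-6;3.97,-1.12,0.5,0,0,-7;4.53,-1.29,0.58,0,0,-7.88")

```text
clock: 19.0
position: [0.4595, 0.162, 0.0981]
ee_rot: [-0.001, 0.537, 0.844, -0.0]
contact_force: [0.4, -0.2, 0.1]
finger_gap: 0.997
finger_force: 0.0
```

```bash
python3 - <<'E'
from h import *
im=viewer.camera('top');cv2.imwrite('pics/t4.png',im)
n=6;u=cv2.resize(im[145:215,350:455],None,fx=n,fy=n,interpolation=cv2.INTER_CUBIC)
cv2.imwrite('pics/t4c.png',u)
ct=blob(im,(403,177),10)
print(rect('top',ct,.064))
co=blob(im,(391,177),14,bg=(127,179,227)); print(rect('top',co,.078))
go(462.5,160.3,60,25)
E
```

```text
(array([ 608.9, -287.6,   50.9,   30.9]), -86.7)
(array([ 603.5, -260.2,   67.7,   54.7]), -1.4)
at mm [456.7 167.7  97.5] shift tool [-0.0094  0.0021  0.0374] rot [-0.0022 -0.0071  0.008 ] q6 1.47
```

View pics/t4c.png

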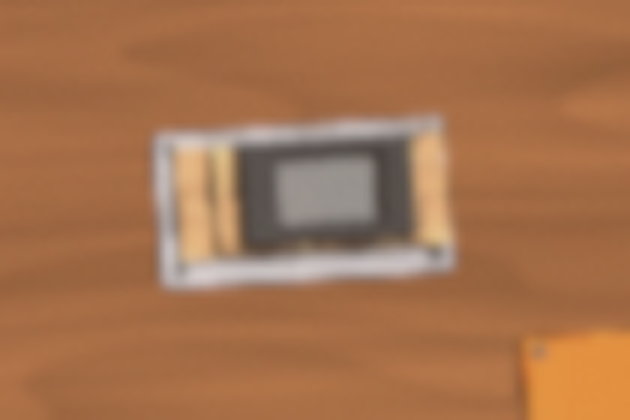

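The crop shows the cradle centred on the boards at crop px (243–413), with the pale floor at (325,191) and the cutout up. I go down on the fossil.

Call:
move_tool(steps="-0.09,0.02,0.2,-0.04,-0.14,0.16;-0.09,0.02,0.37,-0.04,-0.14,0.16;-0.09,0.02,0.37,-0.04,-0.14,0.16")

```text
clock: 19.42
position: [0.4654, 0.1528, 0.061]
ee_rot: [0.002, 0.541, 0.841, -0.002]
contact_force: [-1.4, -0.1, -0.4]
finger_gap: 1.001
finger_force: 0.0
```

```bash
python3 - <<'E'
from h import *
for p in[(243,195),(413,187)]: print(np.round(at('top',((p[0]+.5)/6-.5+350,(p[1]+.5)/6-.5+145),.078)*1000,1))
go(462.5,160.3,17,25)
E
```

```text
[ 606.2 -239.    78. ]
[ 608.5 -334.6   78. ]
at mm [465.4 152.8  61. ] shift tool [0.0083 0.0006 0.044 ] rot [-0.0012  0.0052 -0.0083] q6 1.46
```

Call:
move_tool(steps="0.08,0.006,0,0,0.1,-0.16;0.08,0.006,0.2,0,0.1,-0.16;0.08,0.006,0.35,0,0.1,-0.16;0.08,0.006,0.44,0,0.1,-0.16;0.08,0.006,0.44,0,0.1,-0.16")

```text
clock: 20.05
position: [0.4632, 0.1604, 0.0174]
ee_rot: [0.0, 0.537, 0.843, -0.0]
contact_force: [0.3, -0.7, 0.6]
finger_gap: 1.0
finger_force: 0.0
```

Call:
move_tool(steps="0,0,0,0,0,0;0,0,0,0,0,0")

```text
clock: 20.3
position: [0.4642, 0.1606, 0.0184]
ee_rot: [0.001, 0.537, 0.843, 0.001]
contact_force: [0.9, -1.2, -0.4]
finger_gap: 1.002
finger_force: 0.0
```

```bash
python3 -c "
from h import *
go(462.5,160.3,17,25)"
```

```text
at mm [464.2 160.6  18.4] shift tool [ 0.0004 -0.0017  0.0014] rot [ 0.002   0.0006 -0.0004] q6 1.47
```

Call:
move_tool(steps="0.004,-0.015,0.01,0.02,0,0;0.004,-0.015,0.01,0.02,0,0;0.004,-0.015,0.01,0.02,0,0;0.004,-0.015,0.01,0.02,0,0;0.004,-0.015,0.01,0.02,0,0;0.004,-0.015,0.01,0.02,0,0;0.004,-0.015,0.01,0.02,0,0;0.004,-0.015,0.01,0.02,0,0", aperture=0.0, clamp_n=30)

```text
clock: 21.3
position: [0.4624, 0.1603, 0.0171]
ee_rot: [0.0, 0.537, 0.843, 0.0]
contact_force: [-0.3, -0.2, 5.9]
finger_gap: 0.396
finger_force: 30.5
```

Call:
move_tool(steps="0,0,0,0,0,0;0,0,0,0,0,0")

```text
clock: 21.55
position: [0.4624, 0.1603, 0.0171]
ee_rot: [0.0, 0.537, 0.843, 0.0]
contact_force: [-2.1, -0.2, 5.3]
finger_gap: 0.392
finger_force: 30.5
```

```bash
python3 -c "
from h import *
go(462.5,160.3,17,25)"
```

```text
at mm [462.4 160.3  17.1] shift tool [-0.0001  0.0001  0.0001] rot [ 0.0005  0.0004 -0.0003] q6 1.47
```

In the tool's units: -0.14 m is -1.4, -0.13 m is -1.3.

Call:
move_tool(steps="0,0,-0.2,0,0,0;0,0,-0.5,0,0,0;0,0,-0.9,0,0,0;0,0,-1.3,0,0,0;0,0,-1.4,0,0,0;0,0,-1.4,0,0,0")

```text
clock: 22.3
position: [0.4622, 0.1603, 0.1565]
ee_rot: [0.0, 0.537, 0.843, -0.0]
contact_force: [-0.4, -0.3, -1.1]
finger_gap: 0.389
finger_force: 30.5
```

```bash
python3 -c "
from h import *
print(sense()['finger_gap']);go(608.4,-286.6,150,2.6)"
```

```text
0.3892422409721641
at mm [462.2 160.3 156.5] shift tool [-0.4668 -0.0562  0.0067] rot [3.000e-04 5.000e-04 3.906e-01] q6 1.47
```

Call:
move_tool(steps="-0.4,-0.05,0,0,0,0.6;-0.9,-0.11,0,0,0,1.4;-1.4,-0.17,0,0,0,2.2;-1.9,-0.23,0,0,0,3.2;-2.4,-0.29,0,0,0,4;-2.9,-0.35,0,0,0,4.8;-3.4,-0.41,0,0,0,5.6;-3.9,-0.47,0,0,0,6.4")

```text
clock: 23.3
position: [0.5833, -0.2143, 0.1542]
ee_rot: [-0.002, 0.665, 0.746, -0.001]
contact_force: [-0.0, 0.4, -2.5]
finger_gap: 0.392
finger_force: 30.4
```

```bash
python3 -c "
from h import *
go(608.4,-286.6,150,2.6)"
```

```text
at mm [ 583.3 -214.3  154.2] shift tool [-0.0747  0.0167  0.004 ] rot [-0.0032 -0.0014  0.0691] q6 1.1
```

Call:
move_tool(steps="-0.35,0.08,0.1,0,0,0.7;-0.6,0.14,0.2,-0.02,0,1.1;-0.75,0.17,0.25,-0.06,-0.02,1.38;-0.75,0.17,0.25,-0.06,-0.02,1.38;-0.75,0.17,0.25,-0.06,-0.02,1.38")

```text
clock: 23.92
position: [0.6095, -0.2846, 0.1319]
ee_rot: [0.001, 0.69, 0.724, 0.001]
contact_force: [-0.4, 1.4, -1.5]
finger_gap: 0.393
finger_force: 30.4
```

Call:
move_tool(steps="0,0,0,0,0,0;0,0,0,0,0,0")

```text
clock: 24.18
position: [0.6101, -0.285, 0.1327]
ee_rot: [0.002, 0.69, 0.724, 0.001]
contact_force: [0.4, -1.0, -1.7]
finger_gap: 0.395
finger_force: 30.4
```

```bash
python3 -c "
from h import *
go(608.4,-286.6,105,2.6)"
```

```text
at mm [ 610.1 -285.   132.7] shift tool [-0.0015 -0.0018  0.0277] rot [0.004  0.0015 0.0025] q6 1.09
```

In the tool's units: 0.028 m is 0.28, 0.02 m is 0.2, 0.004 rad is 0.08.

Call:
move_tool(steps="-0.015,-0.018,0.1,0.08,0.02,0.05;-0.015,-0.018,0.2,0.08,0.02,0.05;-0.015,-0.018,0.28,0.08,0.02,0.05;-0.015,-0.018,0.28,0.08,0.02,0.05;-0.015,-0.018,0.28,0.08,0.02,0.05")

```text
clock: 24.8
position: [0.6083, -0.2873, 0.1041]
ee_rot: [-0.0, 0.691, 0.723, -0.0]
contact_force: [0.1, -1.3, -1.2]
finger_gap: 0.391
finger_force: 30.4
```

```bash
python3 - <<'E'
from h import *
for c,b in(("top",(145,215,350,455)),("scene",(150,230,170,280))):
    im=viewer.camera(c)[b[0]:b[1],b[2]:b[3]]
    cv2.imwrite(f'pics/f_{c}.png',cv2.resize(im,None,fx=6,fy=6,interpolation=cv2.INTER_CUBIC))
go(608.4,-286.6,81,2.6)
E
```

```text
at mm [ 608.5 -287.4  104.5] shift tool [ 0.0008 -0.0001  0.0235] rot [-0.0001  0.0006 -0.0009] q6 1.09
```

View pics/f_scene.png

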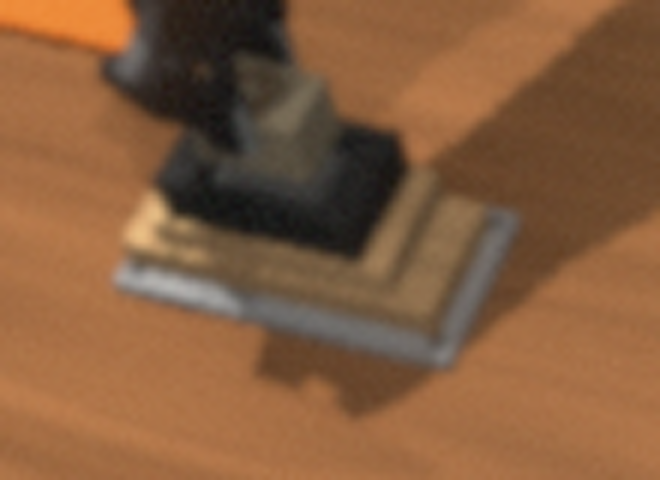

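The scene crop shows the fossil held over the cradle's cutout (crop px 290,130 over 280,185). I lower it slowly.

In the tool's units: 0.015 m is 0.15, 0.012 m is 0.12.

Call:
move_tool(steps="0.008,0,0.04,0,0,0;0.008,0,0.08,0,0,0;0.008,0,0.12,0,0,0;0.008,0,0.15,0,0,0;0.008,0,0.15,0,0,0")

```text
clock: 25.52
position: [0.6079, -0.2864, 0.0887]
ee_rot: [-0.0, 0.691, 0.723, -0.0]
contact_force: [-1.1, -0.5, -1.8]
finger_gap: 0.391
finger_force: 30.4
```

```bash
python3 -c "
from h import *
go(608.4,-286.6,81,2.6)"
```

```text
at mm [ 607.9 -286.4   88.7] shift tool [-0.0003  0.0005  0.0077] rot [-0.0013 -0.     -0.0009] q6 1.09
```

Base is about 6 mm inside the cutout with no contact force. I continue down.

In the tool's units: 0.008 m is 0.08, 0.007 m is 0.07.

Call:
move_tool(steps="0,0,0.02,0,0,0;0,0,0.04,0,0,0;0,0,0.06,0,0,0;0,0,0.07,0,0,0;0,0,0.08,0,0,0;0,0,0.08,0,0,0")

```text
clock: 26.28
position: [0.6082, -0.2864, 0.0812]
ee_rot: [-0.0, 0.691, 0.723, -0.0]
contact_force: [-0.5, -1.5, -1.4]
finger_gap: 0.392
finger_force: 30.5
```

```bash
python3 -c "
from h import *
go(608.4,-286.6,81,2.6)"
```

```text
at mm [ 608.2 -286.4   81.2] shift tool [-0.0002  0.0002  0.0002] rot [-0.0006  0.0003 -0.0009] q6 1.09
```

In the tool's units: 0.002 m is 0.02, 0.0015 m is 0.015.

Call:
move_tool(steps="0,0,0.01,0,0,0;0,0,0.015,0,0,0;0,0,0.02,0,0,0;0,0,0.02,0,0,0")

```text
clock: 26.78
position: [0.6082, -0.2865, 0.0812]
ee_rot: [0.0, 0.691, 0.723, -0.0]
contact_force: [-5.3, 1.8, 11.8]
finger_gap: 0.392
finger_force: 32.0
```

Pressed home with 12 N at the expected height. Release and retreat.

Call:
move_tool(steps="0,0,0,0,0,0;0,0,0,0,0,0;0,0,0,0,0,0;0,0,0,0,0,0;0,0,-0.3,0,0,0;0,0,-0.8,0,0,0;0,0,-1.2,0,0,0;0,0,-1.2,0,0,0", aperture=0.9)

```text
clock: 27.78
position: [0.6106, -0.2875, 0.2034]
ee_rot: [0.003, 0.691, 0.723, 0.001]
contact_force: [-0.4, 0.2, -0.6]
finger_gap: 0.903
finger_force: 0.0
```

Call:
move_tool(steps="0.5,-0.2,-0.2,0,0,0;1,-0.5,-0.2,0,0,0;1.5,-0.8,-0.2,0,0,0;2,-1,-0.2,0,0,0;2,-1,-0.2,0,0,0;2,-1,-0.2,0,0,0")

```text
clock: 28.52
position: [0.4995, -0.0911, 0.2186]
ee_rot: [-0.0, 0.691, 0.723, -0.001]
contact_force: [0.2, -0.4, -0.4]
finger_gap: 0.899
finger_force: 0.0
```

```bash
python3 - <<'E'
from h import *
o=[]
for c,b in(("top",(145,215,350,455)),("scene",(150,230,170,280))):
    im=viewer.camera(c)[b[0]:b[1],b[2]:b[3]]
    o.append(cv2.resize(im,(400,280),interpolation=cv2.INTER_CUBIC))
cv2.imwrite('pics/end.png',np.hstack(o))
E
```

View pics/end.png

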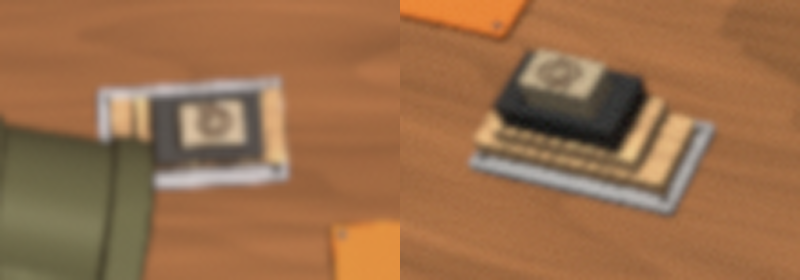

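Both views show the full stack, in line and flat, with the fossil seated spiral up (top crop px 212,122; scene crop px 565,75) and the robot clear. I hand it in.

```bash
python3 -c "
from bench import workorder
print(workorder.job_done())"
```

```text
the job is handed in; nothing more can be done
None
```

The rest is built on the steel plate with the fossil pressed home (about 12 N) spiral side up, everything is let go, and the job was handed in at about 29 s of the 115 s; no verdict came back.

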